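# Bring a bracket's red dot under the drill bit

## Task

Get the bracket with the red dot ready for drilling: slide it flat along the drill's wooden board until its red dot lies straight below the tip of the drill bit, and let go. Never lift it off the board, do not touch the drill, and leave the other, already drilled bracket where it lies.

Things in the scene. Friction and masses are not known exactly. Their poses are not given: they have to be found in the camera images.
- dot (a point): Centre of the red dot (16 mm) on top of the bracket to be drilled: a loose bare aluminium strip 210 mm long, 40 wide, 6 thick, about 0.2 kg, flat on the drill's plywood board, with a tab standing up near its robot-side end. Axes: x along the strip from tab to dot, y across, z up. The strip runs 24 mm beyond the dot and 6 mm behind the tab's middle.
- bracket_tab (a point): Centre of the upright tab of the red-dot bracket: a plate 8 mm thick (along the strip, x), 40 mm wide (y), 44 mm tall on the strip's top; this point is 22 mm below the tab's top edge and 22 mm above the strip's top. Grip the tab across its 8 mm thickness. Same axes as the dot, which lies 180 mm along +x from here and 22 mm lower.
- drilled_tab (a point): Centre of the tab of the other bracket: same shape and size as the first, on the same board, but with three black drilled holes (12 mm) and no red dot. It is to be left alone.
- drill: Tip of the bit (6 mm) of the fixed grey bench drill; it points down and ends 30 mm above the fixed 18 mm plywood board. It is straight below the middle of the orange cap (52 mm; top 263 mm above the tip) on the black motor. Chuck 30 mm wide; head 75 by 80 mm, from 90 mm above the tip; its arm goes to a column 50 mm to +x, 235 mm to +y of the tip. Axes: x away from the robot, y left, z up.
There are look-alikes about, which are no part of the job. Leave any purple or turquoise look-alike of the part that bears dot alone.

How it is judged (in metres and radians):
At the end, for the whole second after the job is handed in: The red dot's centre is within 12 mm (horizontally) of the point straight below the bit's tip, with the bracket lying flat on the board (within 5 mm and 0.1 rad) (horizontal distance between dot and drill below 0.012 m and height (world z) of dot below 0.029 m and angle between dot's own z axis and vertical below 0.1 rad); the robot touches nothing.
It fails at once if the bracket with the red dot is lifted more than 15 mm off the board (height (world z) of dot above 0.039 m or height (world z) of bracket_tab above 0.061 m).
It fails at once if the drill is touched (over 2 N) (contact force between drill and anything else above 2 N).
It fails at once if the drilled bracket is moved more than 25 mm (distance of drilled_tab from where it was at the start of the episode above 0.025 m).
It also fails if it takes over 32 s, if anything falls off the work surface, if the arm or the gripper's body presses on something with over 40 N, if the wrist force passes 120 N, or if a joint passes its speed limit or range.

## Robot

A 6-joint arm with a two-finger parallel gripper is mounted at the origin on the work surface. World frame = base frame: x ahead of the robot, y to its left, z up, the work surface at z = 0. Lengths are in mm, angles in rad, forces in N, time in s.
With the tool pointing down it reaches from about 350 to 875 mm from the base axis. Payload 4.2 kg.
Tool frame: the origin (TCP) lies at the very end of the fingers, on their centre line; the grasp point (between the pads) lies 19 mm behind it; z points along the fingers, y is the line along which they close (so a half turn about z gives the same grasp; the last joint's range is limited). The gripper opens to 85 mm and grips with 20 to 120 N. Pads are 22 mm wide; open, the fingers measure 114 mm over their backs; the gripper's body (76 mm by 85 mm) begins 54 mm behind the grasp point. The pads swing forward as they close: fully open they stand 13 mm farther back than shut.
Start: joints at [-0.912, 0.385, 0.008, 0, -1.194, -0.259], TCP at [243.284, -575.684, 231.312] pointing down, gripper open.
Joint ranges: [-3.14, 3.14], [-1.21, 2.06], [-1.07, 1.41], [-3.16, 2.05], [-2.99, -0.16], [-3.1, 3.1]. Speed limits (rad/s): [2.79, 2.79, 3.14, 3.14, 3.14, 3.14].

## Interface

Orientations are given as a unit quaternion [x, y, z, w].
In Python, from bench import read_state, get_image, camera_model, job_done gives the robot as it stands.
- The arm moves only by the shell command python3 -m handwheel 'ROWS'. ROWS is JSON, a list of rows, each a list of 7 numbers: the shift along the tool's x, y, z in m, then the turn, a rotation vector about the tool's x, y, z in rad, then the gripper's target within -1 to 1 (fully open at 1, half-way at 0, shut at -1). In form: [[dx, dy, dz, wx, wy, wz, jaw], ...]. A call has 1 to 10 rows; each row is the pose to reach, as a shift and turn from the pose commanded when the call began, along the tool's axes at that moment; what a row does not reach only later rows make up. A row lasts 1/8 s, in which the tool goes at most 62.5 mm and 10.7 degrees, less where a joint would pass 70% of its speed; a pose out of reach is approached as far as the arm can. A call with a gripper value outside its range is refused whole. The fingers move at their own pace and stop on an object; the grip force is fixed at half the most. Time passes only in rows, so rows that repeat a pose let the fingers close. It gives the time, the measured TCP pose, the force, the opening and the grip force at its end, in the units of the state.
- read_state(): the state, without advancing time (a new reading comes with each control period).
- get_image(name): name is "scene" or "top" or "wrist"; returns (picture, depth): 384x512x3 uint8, blue, green, red; 384x512 float32, mm along the optical axis (not along the pixel's ray), 0 where there is no reading.
- camera_model(name): a dict with "K" (3x3 intrinsics, pixels), "dist" ([k1, k2, p1, p2, k3] as OpenCV has them; the pictures are not rectified), "rvec" (rotation vector, rad) and "tvec" (3), from world to camera coordinates, as OpenCV has them; the wrist camera has in their place "hand_eye" (4x4, takes a point from camera to tool coordinates, whose origin is the TCP and whose axes are the flange's). Camera axes: x right, y down, z forward; pixel columns grow to the right and rows downward; lengths in mm; the calibration is good to about 2 mm. A picture is of the moment at which its call begins: read the wrist's pose just before it. camera_model takes no time and is no camera call.
- job_done(): hands the job in; it is judged then, once.
The state is a dict: "clock": time; "joints": joint angles; "joint_vel": joint speeds; "joint_efforts": joint torques, N m; "position": TCP position; "ee_rot": TCP orientation; "contact_force": force on the tool from outside, world axes, zero at the start; "wrist_torque": the same for the moment, N m; "gripper_width": finger opening in mm; "grasp_force": force on a finger pad.
Only numpy, scipy, OpenCV 4.12 (cv2) and the standard library are available. Lean on these libraries where they do the work, as an engineer would, in place of code of your own. Each camera call takes 0.05 s, during which the arm holds its last target. There are 200 camera calls.

## Working session

There is one attempt and no reset: what is moved stays moved. The work goes in short steps, Python scripts to look and compute and a shell command to move; the robot and the scene stay as the last step left them, time stands still between calls to the robot, and variables do not carry over. Pictures are saved under pics/ and viewed, at most 10 in all, crops included, and the job is handed in when it is done.

```bash
mkdir -p pics
python3 - <<'E'
from bench import *
import cv2,numpy as np,pickle
s=read_state();print(s)
d={}
for n in["scene","top"]:
    d[n]=get_image(n)+(camera_model(n),);cv2.imwrite(f"pics/{n}0.png",d[n][0])
    c=d[n][2];R=cv2.Rodrigues(np.array(c["rvec"],float))[0];print(n,-R.T@np.array(c["tvec"]).ravel(),R.tolist())
pickle.dump(d,open("d0.pkl","wb"))
E
```

```text
{'clock': 0.0, 'joints': array([-9.12400763e-01,  3.85568661e-01,  6.62621862e-03, -5.10818606e-04,
       -1.19401343e+00, -2.58624550e-01]), 'joint_vel': array([-0.00100896,  0.0001011 ,  0.00141245,  0.00115086, -0.00228764,
        0.00013625]), 'joint_efforts': array([ 3.56147775e-04, -3.92288733e+01,  1.88400686e+01,  4.18607578e+00,
       -4.62995900e-03, -1.60790353e-05]), 'position': array([ 243.05887628, -575.16200528,  230.21268686]), 'ee_rot': array([-1.98464643e-01,  9.80107424e-01,  1.07331655e-03, -2.65047855e-04]), 'contact_force': array([0.39381953, 0.74655863, 0.20783409]), 'wrist_torque': array([-0.0273087 ,  0.03086445,  0.01494315]), 'grasp_force': 0.0, 'gripper_width': 85.17851424088411}
scene [1322.07603669 -227.64192305  837.8300473 ] [[0.2795153958918578, 0.9599799009165301, -0.017599241338960125], [0.6394504683073535, -0.19979817897548546, -0.7424175282545435], [-0.7162222015833664, 0.1962632862110711, -0.6697062643015271]]
top [3.95573588e+02 3.71986181e-01 1.37407739e+03] [[-0.0030817451695218656, -0.9997875412680499, 0.020380754939335003], [-0.9972734372672956, 0.0015700202564170596, -0.0737782241414623], [0.07373055111541987, -0.020552551218316867, -0.9970663962197478]]
```

View pics/top0.png

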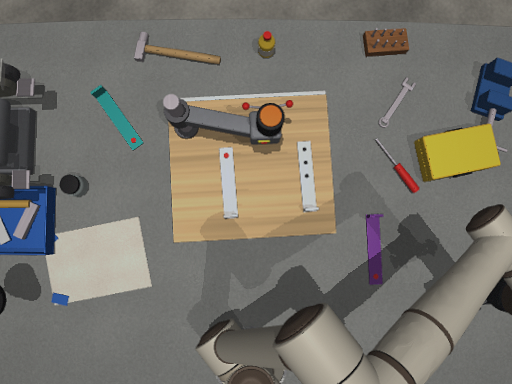

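View pics/scene0.png

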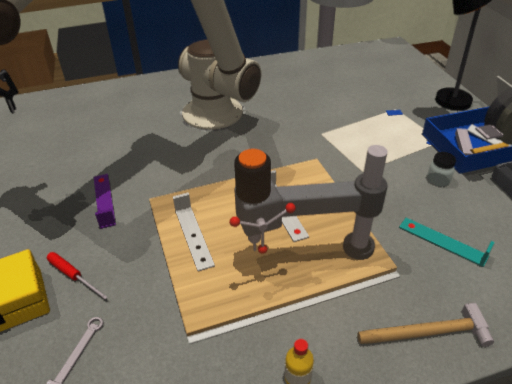

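The red-dot candidates in the top view are the bare bracket at (226,156), the turquoise look-alike at (134,140), the purple look-alike at (376,277) and the drill's red knobs at (246,106) and (290,104). Only the bare aluminium strip on the board, with its dot at (226,156) and tab at about (231,214), fits the description. The drilled bracket is at about (307,175), and the cap is at (270,118).

```bash
cat > h.py <<'E'
import cv2,numpy as np
def cam(c):
    R=cv2.Rodrigues(np.array(c["rvec"],float))[0];return R,-R.T@np.array(c["tvec"],float).ravel()
def ray(c,uv):
    R,C=cam(c);p=cv2.undistortPoints(np.array([[uv]],float),np.array(c["K"]),np.array(c["dist"]))[0,0]
    return C,R.T@np.array([p[0],p[1],1.])
def onz(c,uv,z):
    C,d=ray(c,uv);return C+d*(z-C[2])/d[2]
def two(c1,u1,c2,u2):
    C1,a=ray(c1,u1);C2,b=ray(c2,u2)
    t=np.linalg.lstsq(np.c_[a,-b],C2-C1,rcond=None)[0];P,Q=C1+a*t[0],C2+b*t[1];return (P+Q)/2,np.linalg.norm(P-Q)
def blobs(im,h0,h1,s,v,amin):
    h=cv2.cvtColor(im,cv2.COLOR_BGR2HSV)
    m=(((h[...,0]>=h0)&(h[...,0]<=h1)) if h0<h1 else ((h[...,0]>=h0)|(h[...,0]<=h1)))&(h[...,1]>s)&(h[...,2]>v)
    n,_,st,ce=cv2.connectedComponentsWithStats(m.astype(np.uint8));return [(ce[i].round(2),st[i]) for i in range(1,n) if st[i][4]>=amin]
E
python3 - <<'E'
from h import *;import pickle
d=pickle.load(open("d0.pkl","rb"));T,S=d["top"],d["scene"]
for n,X in(("top",T),("scene",S)):
    print(n,"red",[(list(c),s[4]) for c,s in blobs(X[0],172,4,150,80,8)]);print("orange",[(list(c),list(s)) for c,s in blobs(X[0],5,14,180,150,40)])
im=T[0]
g=cv2.cvtColor(im,cv2.COLOR_BGR2HSV);m=((g[...,1]<45)&(g[...,2]>120)).astype(np.uint8)
m[:145]=0;m[225:]=0;m[:,:200]=0;m[:,325:]=0
for c in cv2.findContours(m,0,2)[0]:
    if cv2.contourArea(c)>150:
        b=cv2.boxPoints(cv2.minAreaRect(c));print(cv2.minAreaRect(c));print([onz(T[2],p,24).round(0).tolist() for p in b])
print("dot top",onz(T[2],(226,156),24))
a=cv2.resize(T[0][90:245,165:340],None,fx=4,fy=4,interpolation=cv2.INTER_CUBIC)[:600];cv2.imwrite("pics/c1.png",a)
E
```

```text
top red [([np.float64(266.88), np.float64(34.76)], np.int32(50)), ([np.float64(289.03), np.float64(103.24)], np.int32(38)), ([np.float64(245.22), np.float64(105.67)], np.int32(36)), ([np.float64(133.05), np.float64(139.84)], np.int32(19)), ([np.float64(264.0), np.float64(142.67)], np.int32(9)), ([np.float64(225.53), np.float64(155.13)], np.int32(15)), ([np.float64(406.3), np.float64(177.8)], np.int32(254)), ([np.float64(375.35), np.float64(276.0)], np.int32(17))]
orange [([np.float64(270.43), np.float64(115.35)], [np.int32(260), np.int32(105), np.int32(22), np.int32(21), np.int32(350)])]
scene red [([np.float64(100.79), np.float64(179.71)], np.int32(14)), ([np.float64(290.09), np.float64(207.3)], np.int32(77)), ([np.float64(234.73), np.float64(220.61)], np.int32(64)), ([np.float64(411.06), np.float64(225.41)], np.int32(17)), ([np.float64(296.84), np.float64(231.32)], np.int32(19)), ([np.float64(262.27), np.float64(248.71)], np.int32(41)), ([np.float64(62.3), np.float64(264.89)], np.int32(389)), ([np.float64(300.51), np.float64(346.2)], np.int32(166))]
orange [([np.float64(252.1), np.float64(157.03)], [np.int32(239), np.int32(149), np.int32(27), np.int32(17), np.int32(360)])]
((228.03543090820312, 182.5309600830078), (71.44141387939453, 14.501143455505371), 86.18592071533203)
[[634.0, 93.0, 24.0], [637.0, 50.0, 24.0], [426.0, 36.0, 24.0], [423.0, 78.0, 24.0]]
((306.5999450683594, 177.8000030517578), (67.47489929199219, 15.380309104919434), 82.87498474121094)
[[640.0, -134.0, 24.0], [646.0, -179.0, 24.0], [447.0, -201.0, 24.0], [442.0, -156.0, 24.0]]
dot top [608.05249665  70.12687254  24.        ]
```

View pics/c1.png

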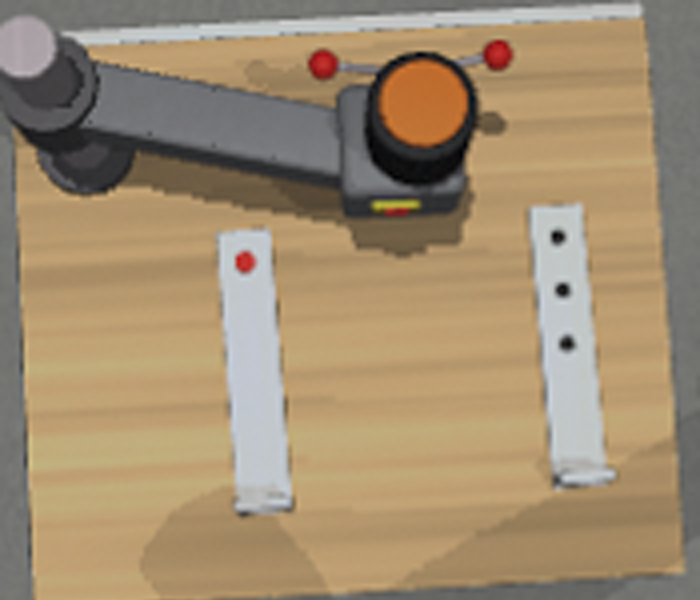

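The crop shows the left bare strip with the single red dot at (226,155), so that is the target. The right strip has three black holes. Next come the cap, the tip and the move sizes.

Run:
```python
from h import *;import pickle
from bench import *
from scipy.spatial.transform import Rotation as Ro
d=pickle.load(open("d0.pkl","rb"));T,S=d["top"],d["scene"]
t,s=T[2],S[2]
print("cap onz",onz(t,(270.43,115.35),311),onz(s,(252.1,157.03),311),two(t,(270.43,115.35),s,(252.1,157.03)))
D,e=two(t,(225.53,155.13),s,(296.84,231.32));print("dot",D,e,onz(t,(225.53,155.13),24),onz(s,(296.84,231.32),24))
# tab top edge by depth (top view)
K=np.array(t["K"])
R,C=cam(t)
pts=[]
for v in range(200,225):
  for u in range(215,245):
    z=T[1][v,u]
    if z>0:
      dd=ray(t,(u,v))[1]; p=C+dd*z
      if 40<p[2]<80: pts.append(p)
pts=np.array(pts);print(len(pts),pts.mean(0) if len(pts) else 0,pts.min(0) if len(pts) else 0,pts.max(0) if len(pts) else 0)
st=read_state();M=Ro.from_quat(st["ee_rot"]).as_matrix();print(M.round(3).tolist())
```

```text
cap onz [659.37499735 -48.55109334 311.        ] [663.89925962 -46.33863359 311.        ] (array([660.41347527, -47.07966886, 308.51130358]), np.float64(3.2811511564542117))
dot [611.3773205   72.89508396  21.98971419] 2.647990349710713 [610.6487486   71.52299294  24.        ] [613.40414727  73.45813099  24.        ]
40 [432.28797197  56.16858441  65.27367829] [427.5269141   36.33842349  44.67113547] [435.73453212  73.9135679   72.54379721]
[[-0.921, -0.389, -0.001], [-0.389, 0.921, 0.002], [0.0, 0.002, -1.0]]
```

```bash
python3 -m handwheel '[[-0.421,0.510,0,0,0,-1.25,1],[-0.421,0.510,0,0,0,-1.25,1],[-0.421,0.510,0,0,0,-1.25,1],[-0.421,0.510,0,0,0,-1.25,1],[-0.421,0.510,0,0,0,-1.25,1],[-0.421,0.510,0,0,0,-1.25,1],[-0.421,0.510,0,0,0,-1.25,1],[-0.421,0.510,0,0,0,-1.25,1],[-0.421,0.510,0,0,0,-1.25,1],[-0.421,0.510,0,0,0,-1.25,1]]'
```

```text
clock: 1.35
position: [422.1, 25.3, 231.4]
ee_rot: [0.735, -0.678, 0.0, -0.0]
contact_force: [0.4, 0.4, -0.1]
gripper_width: 85.5
grasp_force: 0.0
```

```bash
python3 -m handwheel '[[0,0,0,0,0,0,1],[0,0,0,0,0,0,1]]'
cat > w.py <<'E'
from h import *
from bench import *
from scipy.spatial.transform import Rotation as Ro
def wrist(name):
    s=read_state();im,dep=get_image("wrist");c=dict(camera_model("wrist"))
    A=np.eye(4);A[:3,:3]=Ro.from_quat(s["ee_rot"]).as_matrix();A[:3,3]=s["position"]
    W=np.linalg.inv(A@np.array(c["hand_eye"]));c["rvec"]=cv2.Rodrigues(W[:3,:3])[0];c["tvec"]=W[:3,3]
    cv2.imwrite(f"pics/{name}.png",im);return s,im,dep,c
def cloud(dep,c,st=2):
    v,u=np.mgrid[0:384:st,0:512:st];z=dep[::st,::st];p=cv2.undistortPoints(np.c_[u.ravel(),v.ravel()].astype(float)[:,None],np.array(c["K"]),np.array(c["dist"]))[:,0]
    R,C=cam(c);P=C+(np.c_[p,np.ones(len(p))]*z.reshape(-1,1))@R;return P,z.ravel()>0,np.c_[u.ravel(),v.ravel()]
E
python3 - <<'E'
from w import *
s,im,dep,c=wrist("w1");print(s["position"],s["ee_rot"],s["joints"].round(2))
print([(list(b[0]),b[1][4],onz(c,b[0],24).round(1).tolist()) for b in blobs(im,172,4,150,80,8)])
P,ok,uv=cloud(dep,c,1)
k=ok&(P[:,2]>60)&(P[:,2]<74)&(abs(P[:,0]-432)<40)&(abs(P[:,1]-58)<50)
print(k.sum(),P[k].mean(0),P[k].min(0),P[k].max(0),uv[k].mean(0))
if k.sum()>5: print(cv2.minAreaRect(P[k][:,:2].astype(np.float32)))
E
```

```text
clock: 1.6
position: [421.7, 23.2, 230.9]
ee_rot: [0.735, -0.678, -0.0, 0.001]
contact_force: [0.4, -0.1, 0.3]
gripper_width: 85.5
grasp_force: 0.0
[421.6662313   23.24081198 230.85949443] [ 7.34753871e-01 -6.78333438e-01 -3.70082597e-04  5.98656391e-04] [ 0.44  0.03 -0.45 -0.   -1.09 -0.36]
[([np.float64(97.22), np.float64(194.6)], np.int32(96), [611.9, 71.1, 24.0])]
255 [431.8305068   54.30840815  67.68081636] [426.78879973  35.92210533  60.04842871] [437.30137384  76.13463544  69.6859149 ] [239.81568627 204.2627451 ]
((432.0199279785156, 56.148590087890625), (7.851280689239502, 40.4589958190918), 4.149150371551514)
```

View pics/w1.png

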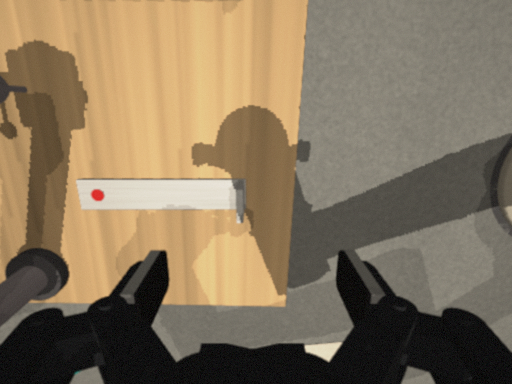

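The wrist view shows the strip with its dot at (97,195) and the tab's top edge at (240,204). The tab comes out 8 x 40 mm at z 68, which matches. I'll go down over it.

```bash
python3 -m handwheel '[[-0.032,-0.013,0,0,0,0,1],[-0.032,-0.013,0.06,0,0,0,1],[-0.032,-0.013,0.12,0,0,0,1],[-0.032,-0.013,0.16,0,0,0,1],[-0.032,-0.013,0.18,0,0,0,1],[-0.032,-0.013,0.196,0,0,0,1],[-0.032,-0.013,0.196,0,0,0,1],[-0.032,-0.013,0.196,0,0,0,1]]'
```

```text
clock: 2.65
position: [433.1, 55.5, 36.0]
ee_rot: [0.734, -0.679, 0.0, -0.001]
contact_force: [0.0, -0.4, -0.0]
gripper_width: 85.0
grasp_force: 0.0
```

```bash
python3 -m handwheel '[[0,0,0.003,0,0,0,0],[0,0,0.003,0,0,0,-0.5],[0,0,0.003,0,0,0,-1],[0,0,0.003,0,0,0,-1],[0,0,0.003,0,0,0,-1],[0,0,0.003,0,0,0,-1],[0,0,0.003,0,0,0,-1],[0,0,0.003,0,0,0,-1]]'
python3 - <<'E'
from w import *
s,im,dep,c=wrist("w2");print(s["position"],s["ee_rot"],s["gripper_width"],s["grasp_force"])
print([(list(b[0]),b[1][4],onz(c,b[0],24).round(1).tolist()) for b in blobs(im,172,4,150,80,8)])
for n in["top","scene"]:
    im,_=get_image(n);k=camera_model(n);print(n,[(list(b[0]),b[1][4],onz(k,b[0],24).round(1).tolist()) for b in blobs(im,172,4,150,80,5)])
E
```

```text
clock: 3.65
position: [432.8, 56.2, 32.6]
ee_rot: [0.735, -0.679, 0.0, -0.0]
contact_force: [-1.5, 0.4, 6.7]
gripper_width: 7.2
grasp_force: 59.3
[432.81347493  56.24414444  32.56066653] [ 7.34564700e-01 -6.78538601e-01  1.04328930e-04 -2.38342651e-04] 7.2052320054055 59.25525963306427
[]
top [([np.float64(266.94), np.float64(34.69)], np.int32(49), [982.9, -52.7, 24.0]), ([np.float64(288.95), np.float64(103.08)], np.int32(38), [768.4, -117.5, 24.0]), ([np.float64(245.22), np.float64(105.67)], np.int32(36), [760.0, 13.4, 24.0]), ([np.float64(133.05), np.float64(139.84)], np.int32(19), [657.4, 346.8, 24.0]), ([np.float64(264.0), np.float64(142.67)], np.int32(9), [647.9, -42.2, 24.0]), ([np.float64(225.62), np.float64(155.38)], np.int32(13), [609.9, 71.3, 24.0]), ([np.float64(406.24), np.float64(177.72)], np.int32(254), [543.6, -468.0, 24.0]), ([np.float64(375.35), np.float64(276.0)], np.int32(17), [253.2, -368.4, 24.0])]
scene [([np.float64(100.79), np.float64(179.71)], np.int32(14), [277.0, -367.6, 24.0]), ([np.float64(290.05), np.float64(207.27)], np.int32(78), [530.9, 85.8, 24.0]), ([np.float64(234.73), np.float64(220.62)], np.int32(64), [535.2, -58.4, 24.0]), ([np.float64(411.0), np.float64(225.5)], np.int32(18), [677.3, 342.1, 24.0]), ([np.float64(296.63), np.float64(230.74)], np.int32(19), [611.5, 73.6, 24.0]), ([np.float64(262.44), np.float64(248.73)], np.int32(41), [641.4, -20.6, 24.0]), ([np.float64(62.41), np.float64(265.03)], np.int32(393), [556.8, -466.7, 24.0]), ([np.float64(300.51), np.float64(346.25)], np.int32(167), [898.3, -23.6, 24.0])]
```

Gripped at 7.2 mm with 59 N. Now I'll slide it.

```bash
python3 -m handwheel '[[0.012,-0.004,0,0,0,0,-1],[0.026,-0.008,0,0,0,0,-1],[0.040,-0.013,0,0,0,0,-1],[0.054,-0.018,0,0,0,0,-1],[0.068,-0.022,0,0,0,0,-1],[0.082,-0.026,0,0,0,0,-1],[0.096,-0.031,0,0,0,0,-1],[0.110,-0.035,0,0,0,0,-1],[0.123,-0.040,0,0,0,0,-1],[0.123,-0.040,0,0,0,0,-1]]'
python3 - <<'E'
from w import *
s,im,dep,c=wrist("w3");print(s["position"],s["ee_rot"],s["contact_force"])
im,_=get_image("scene");cv2.imwrite("pics/s3.png",cv2.resize(im[140:300,150:350],None,fx=4,fy=4,interpolation=cv2.INTER_CUBIC)[:600])
k=camera_model("scene");print([(list(b[0]),b[1][4],onz(k,b[0],24).round(1).tolist()) for b in blobs(im,172,4,130,70,3)])
P=np.array([[661,-47.5,48],[661,-47.5,24.]]);print(cv2.projectPoints(P,np.array(k["rvec"],float),np.array(k["tvec"],float),np.array(k["K"]),np.array(k["dist"]))[0].tolist())
E
```

```text
clock: 5.05
position: [483.0, -65.2, 32.6]
ee_rot: [0.734, -0.679, 0.001, 0.0]
contact_force: [1.5, -3.5, 4.5]
gripper_width: 7.3
grasp_force: 59.4
[482.99324436 -65.24364185  32.57222301] [ 7.33951499e-01 -6.79201610e-01  6.07994486e-04  1.46502652e-05] [ 1.51484753 -3.54835241  4.48938036]
[([np.float64(100.79), np.float64(179.71)], np.int32(14), [277.0, -367.6, 24.0]), ([np.float64(290.16), np.float64(207.03)], np.int32(89), [530.2, 86.3, 24.0]), ([np.float64(234.46), np.float64(220.63)], np.int32(81), [535.1, -59.0, 24.0]), ([np.float64(411.25), np.float64(225.45)], np.int32(20), [677.3, 342.7, 24.0]), ([np.float64(262.09), np.float64(248.82)], np.int32(45), [641.5, -21.4, 24.0]), ([np.float64(62.67), np.float64(265.17)], np.int32(412), [557.4, -466.1, 24.0]), ([np.float64(253.24), np.float64(258.2)], np.int32(25), [662.2, -48.6, 24.0]), ([np.float64(300.55), np.float64(346.06)], np.int32(174), [898.0, -23.4, 24.0])]
[[[253.38188019923587, 250.6610405564591]], [[253.5553057390933, 257.68929732290115]]]
```

View pics/s3.png

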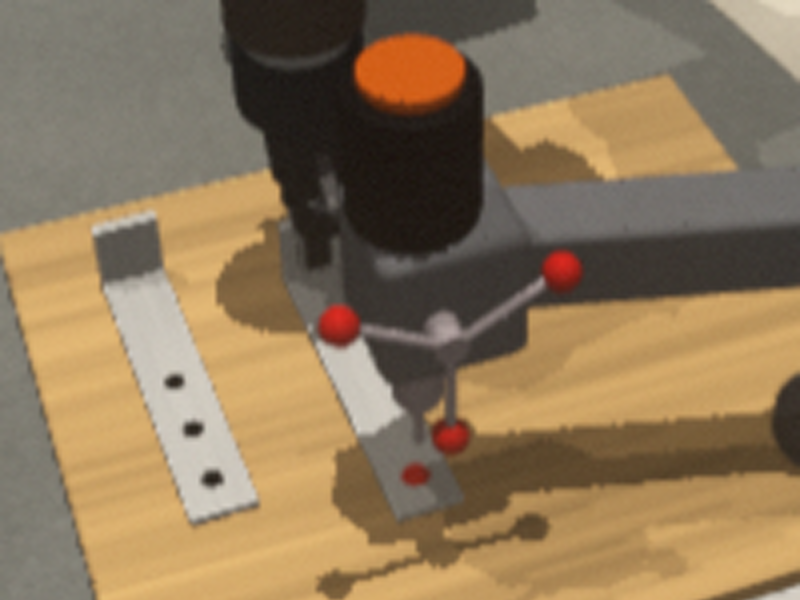

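The view shows the dot at crop (415,475), i.e. pixel (253,258), under the bit tip at about crop (420,442). It's within a few mm, and the tip lies about 2 mm farther to +y. I'll nudge it, release and lift.

```bash
python3 -m handwheel '[[-0.002,-0.001,0,0,0,0,-1],[-0.002,-0.001,0,0,0,0,-1],[-0.002,-0.001,0,0,0,0,-0.6],[-0.002,-0.001,0,0,0,0,0],[-0.002,-0.001,0,0,0,0,1],[-0.002,-0.001,0,0,0,0,1],[-0.002,-0.001,0,0,0,0,1],[-0.002,-0.001,0,0,0,0,1]]'
python3 -m handwheel '[[0,0,-0.02,0,0,0,1],[0,0,-0.05,0,0,0,1],[0,0,-0.08,0,0,0,1],[0,0,-0.1,0,0,0,1],[0,0,-0.1,0,0,0,1],[0,0,-0.1,0,0,0,1]]'
python3 - <<'E'
from w import *
s,im,dep,c=wrist("w4")
print([(list(b[0]),onz(c,b[0],24).round(1).tolist()) for b in blobs(im,172,4,130,60,8)])
im,_=get_image("scene");k=camera_model("scene");print([(list(b[0]),b[1][4],onz(k,b[0],24).round(1).tolist()) for b in blobs(im,172,4,130,70,3) if 240<b[0][0]<265])
h=cv2.resize(im[225:285,215:295],None,fx=10,fy=10,interpolation=cv2.INTER_CUBIC);cv2.imwrite("pics/s4.png",h)
t,_=get_image("top");P=[]
for n,u in(("top",(307,207)),):pass
E
```

```text
clock: 6.15
position: [483.0, -61.3, 32.3]
ee_rot: [0.734, -0.679, -0.0, 0.0]
contact_force: [-0.6, -0.3, -0.3]
gripper_width: 85.2
grasp_force: 0.0
clock: 6.9
position: [482.3, -61.3, 131.5]
ee_rot: [0.734, -0.679, -0.001, 0.0]
contact_force: [0.1, 0.8, -0.4]
gripper_width: 85.6
grasp_force: 0.0
[([np.float64(49.66), np.float64(193.34)], [661.8, -47.6, 24.0])]
[([np.float64(261.96), np.float64(248.85)], np.int32(48), [641.5, -21.7, 24.0]), ([np.float64(253.9), np.float64(258.0)], np.int32(20), [662.1, -47.0, 24.0])]
```

View pics/s4.png

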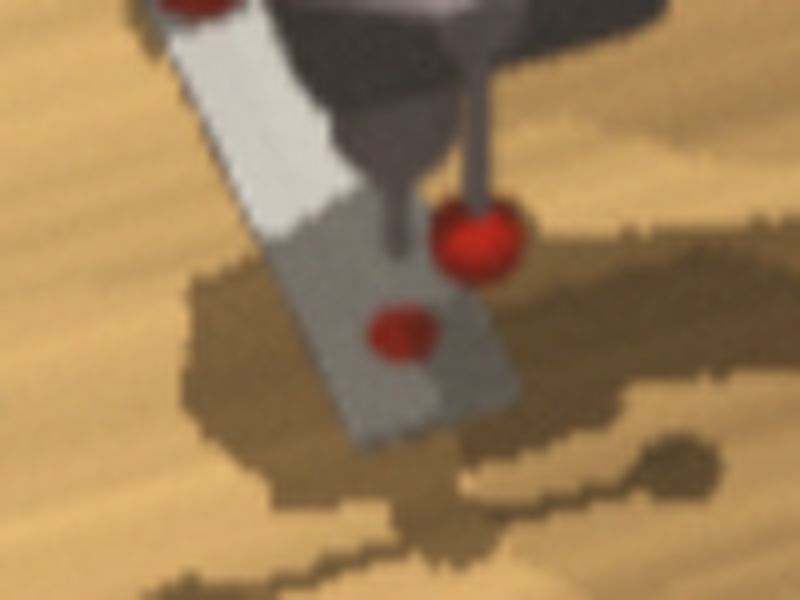

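View pics/w4.png

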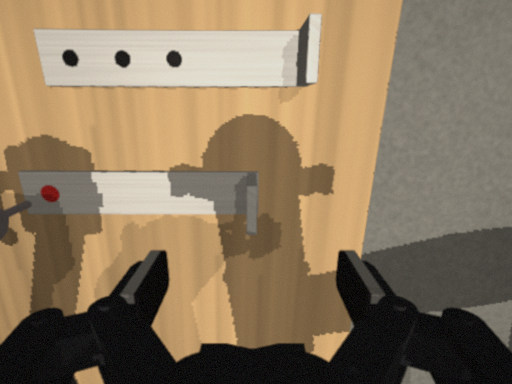

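In the scene crop the bit tip is at (398,258) and the dot at (403,333). That is the offset expected for a dot directly below the tip, to within about 2 mm. The wrist view shows the dot at (50,193), the drilled bracket apparently undisturbed and the fingers clear.

```bash
python3 -c "
from bench import job_done
print(job_done())"
```

```text
the job is handed in; nothing more can be done
None
```

The red-dot bracket now lies flat on the board with its dot within about 2 mm of straight below the bit by camera measurement; it is released, the drilled bracket was left alone, and the job is handed in (no verdict was returned).

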